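# Nip up the frame-corner clamp

## Robot

A 6-joint arm with a two-finger parallel gripper is mounted at the origin on the work surface. World frame = base frame: x ahead of the robot, y to its left, z up, the work surface at z = 0. Lengths are in m, angles in rad, forces in N, time in s.
With the tool pointing down it reaches from about 0.425 to 0.95 m from the base axis. Payload 3.5 kg.
Tool frame: the origin (TCP) lies midway between the tips of the shut fingers; the grasp point (between the pads) lies 19 mm behind it; z points along the fingers, y is the line along which they close (so a half turn about z gives the same grasp; the last joint's range is limited). The gripper opens to 85 mm and grips with 20 to 120 N. Pads are 22 mm wide; open, the fingers measure 114 mm over their backs; the gripper's body (76 mm by 85 mm) begins 54 mm behind the grasp point. The pads swing forward as they close: fully open they stand 13 mm farther back than shut.
Start: joints at [-1.457, 0.286, 1.577, -0, 1.279, -0.15], TCP at [0.176, -0.652, 0.231] pointing down, gripper open.
Joint ranges: [-2.77, 2.77], [-0.9, 2.22], [0.21, 2.48], [-1.53, 4.67], [0.24, 2.81], [-2.84, 2.84]. Speed limits (rad/s): [2.79, 2.79, 3.14, 3.14, 3.14, 3.14].

## Interface

Orientations are given as a rotation vector (axis times angle).
In Python, from rig import status, eyes, manip gives the robot as it stands.
- The arm moves only by the tool send_rows, never from a script. Its argument "motion" is a list of rows, each a list of 6 numbers: the shift along the tool's x, y, z in mm, then the turn, a rotation vector about the tool's x, y, z in rad. A call has 1 to 12 rows; each row shifts and turns the commanded pose from where the row before left it, along the tool's axes as they then stand; what a row does not reach is not made up. A row lasts 1/12 s, in which the tool goes at most 41.7 mm and 7.16 degrees, less where a joint would pass 70% of its speed; a pose out of reach is approached as far as the arm can. A call is refused whole if a number of a shift passes 41.7 or a number of a turn 0.125, either way. A call with a gripper value outside its range is refused whole. "jaw" is the closure in counts, from 0 (fully open) to 255 (shut), set as the call begins (left out, the last holds). The fingers move at their own pace and stop on an object; "newtons" is the grip in N (left out, the last holds). Time passes only in rows, so rows that do not move let the fingers close. It gives the time, the measured TCP pose, the force, the opening and the grip force at its end, in the units of the state.
- status.observe(): the state, without advancing time (a new reading comes with each control period).
- eyes.get_image(name): name is "scene" or "top" or "wrist"; returns the picture (480x640x3 uint8, red, green, blue); there is no depth.
- eyes.camera_info(name): a dict with "intrinsics" (3x3 intrinsics, pixels), "D" ([k1, k2, p1, p2, k3] as OpenCV has them; the pictures are not rectified), "T" (4x4, takes a point from camera to world coordinates); the wrist camera has in their place "T_tool_cam" (4x4, takes a point from camera to tool coordinates, whose origin is the TCP and whose axes are the flange's). Camera axes: x right, y up, looking along -z (the intrinsics and any distortion apply to the point x, -y, -z); pixel columns grow to the right and rows downward; lengths in m; the calibration is good to about 2 mm. A picture is of the moment at which its call begins: read the wrist's pose just before it. camera_info takes no time and is no camera call.
- manip.sign_off(): hands the job in; it is judged then, once.
The state is a dict: "clock": time; "joints": joint angles; "joint_vel": joint speeds; "joint_efforts": joint torques, N m; "tcp_pos": TCP position; "orientation": TCP orientation; "force": force on the tool from outside, world axes, zero at the start; "moment": the same for the moment, N m; "grip_width": opening from 0.0 (shut) to 1.0 (fully open); "grip_force": force on a finger pad.
Only numpy, scipy, OpenCV 4.12 (cv2) and the standard library are available. Lean on these libraries where they do the work, as an engineer would, in place of code of your own. Each camera call takes 0.05 s, during which the arm holds its last target. There are 200 camera calls.

## Task

One of the two bench clamps holds the glued corner of a picture frame under its screw. Turn that clamp's black T-knob clockwise (seen from above) until the resistance rises sharply, then give it 30 degrees more and let go, leaving it tight. Do not turn the knob of the empty clamp.

Things in the scene. Friction and masses are not known exactly. Their poses are not given: they have to be found in the camera images.
- knob_grip (a point): Grip point of the black T-knob on the clamp with the frame corner (two dark wood mouldings, 112 mm long, meeting under its screw); on the knob's vertical axis, 124 mm above the table. The grip is an upright bar 52 mm long (x axis), 14 thick (y axis), 34 high, reaching 17 mm below and above this point; pinch its thickness from above. 28 mm below the point: top of the collar; nothing higher nearby.
- knob (a joint): Turn of that knob relative to the steel collar under it, rad, growing clockwise seen from above. It starts between -0.70 and -0.25 and turns easily (0.03 N m) up to 0; there it bears hard on the collar and can go on only together with it. The way the bar points at 0 varies from run to run.
- collar (a joint): Turn, rad, of the steel collar (34 mm across, 8 high) right under the knob: the extra turn since the resistance rose. 0 at the start; grows clockwise as the tight knob carries it round. From there on turning takes 0.3 N m, and a hand that pauses still feels 0.10 N m pushing back, 0.08 more per rad. Let go, it stays by friction; turning the knob back does not bring it back.
- spare_end (a point): One end of the bar of the like T-knob on the empty clamp (same clamp, no moulding under its screw), 26 mm from that knob's axis, 124 mm above the table. It turns easily and is to be left alone. Both clamps are fixed to the table at varying places and yaw, one left, one right; grey base 150 x 100 mm, grey arm 88 mm high.
Mind the look-alikes: they are no part of the job. What is shaped like the part that bears knob_grip but purple is not meant.

How it is judged:
At the end, for the whole second after the job is handed in: The collar has been turned 30 degrees past the point where the resistance rose (anything from 17 to 43 degrees), and the knob is still tight on it, backed off by less than 8 degrees and at rest (value of joint collar between 0.3 and 0.75 rad and value of joint knob above -0.15 rad and velocity of joint knob below 0.05 rad/s); the robot touches nothing.
It fails at once if the empty clamp's knob is turned (its bar's end moves more than 8 mm, about 18 degrees) (distance of spare_end from where it was at the start of the episode above 0.008 m).
It fails at once if the knob is overtightened (more than 49 degrees past the point where the resistance rose) (value of joint collar above 0.85 rad).
It also fails if it takes over 38 s, if anything falls off the work surface, if the arm or the gripper's body presses on something with over 40 N, if the wrist force passes 120 N, or if a joint passes its speed limit or range.

## Working session

There is one attempt and no reset: what is moved stays moved. The work goes in short steps, Python scripts to look and compute and a tool call to move; the robot and the scene stay as the last step left them, time stands still between calls to the robot, and variables do not carry over. Pictures are saved under pics/ and viewed, at most 10 in all, crops included, and the job is handed in when it is done.

Besides the shell and the picture viewer there is one more tool, called after "Request:" as a command line: name --pt "numbers of a row" for each row, then --argument value for the rest. send_rows: Moves the arm, as the interface text tells. Its arguments: {"type":"object","properties":{"motion":{"type":"array"},"jaw":{"type":"number"},"newtons":{"type":"number"}},"required":["motion"]}

```bash
mkdir -p pics; python3 - <<'E'
from rig import status, eyes
import cv2
for n in("top","scene"):
    cv2.imwrite(f"pics/{n}0.png",eyes.get_image(n)[:,:,::-1]); c=eyes.camera_info(n); print(n,c)
s=status.observe();print(s['clock'],s['tcp_pos'],s['orientation'],s['force'])
E
```

```text
top {'intrinsics': array([[623.60622058,   0.        , 323.12526365],
       [  0.        , 623.60622058, 241.33829198],
       [  0.        ,   0.        ,   1.        ]]), 'D': array([-0.01943915,  0.        ,  0.        ,  0.        ,  0.        ]), 'T': array([[-0.01048247,  0.99831136, -0.05713623,  0.37013535],
       [-0.99985334, -0.00969047,  0.01412097,  0.02662539],
       [ 0.01354344,  0.05727587,  0.99826652,  1.26048646],
       [ 0.        ,  0.        ,  0.        ,  1.        ]])}
scene {'intrinsics': array([[619.84347073,   0.        , 317.14566877],
       [  0.        , 619.84347073, 241.96584356],
       [  0.        ,   0.        ,   1.        ]]), 'D': array([-0.08199631,  0.        ,  0.        ,  0.        ,  0.        ]), 'T': array([[ 0.75657218, -0.41507213,  0.50528572,  0.97184873],
       [ 0.65362783,  0.45732468, -0.60301309, -0.62872945],
       [ 0.0192143 ,  0.78649174,  0.61730183,  0.75535855],
       [ 0.        ,  0.        ,  0.        ,  1.        ]])}
0.1 [ 0.17594783 -0.6510402   0.23004282] [-3.11212941e+00 -4.12817594e-01 -6.42781933e-05] [-0.11860652 -0.02612626 -0.33473075]
```

View pics/top0.png

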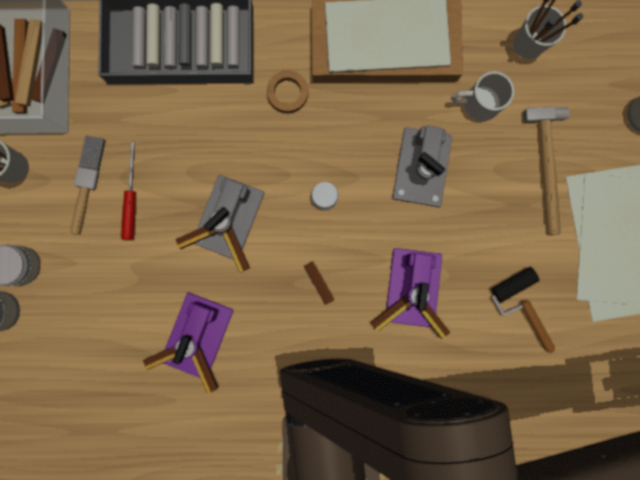

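View pics/scene0.png

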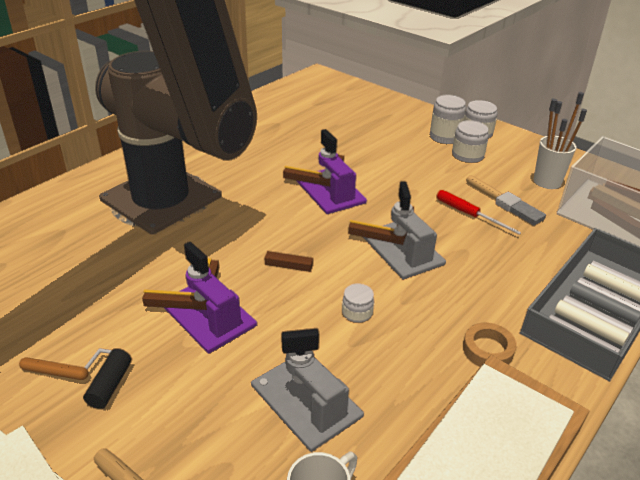

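The target is the grey clamp with mouldings: its knob is at about (216,221) in the top view and (404,197) in the scene view. The spare is the grey clamp at (430,163) in the top view. The purple clamps are look-alikes.

```bash
cat > h.py <<'E'
import numpy as np, cv2
from scipy.spatial.transform import Rotation as R
def ray(c,uv,T):
    p=cv2.undistortPoints(np.array([[uv]],float),c['intrinsics'],c['D'])[0,0]
    d=T[:3,:3]@np.array([p[0],-p[1],-1]); return T[:3,3],d
def onz(c,uv,z,T):
    o,d=ray(c,uv,T); return o+d*(z-o[2])/d[2]
def dark(img,box,th=45):
    x0,y0,x1,y1=box
    m=np.zeros(img.shape[:2],np.uint8); m[y0:y1,x0:x1]=(img[y0:y1,x0:x1].max(2)<th)*255
    n,l,st,ce=cv2.connectedComponentsWithStats(m)
    i=1+np.argmax(st[1:,4]); return (l==i).astype(np.uint8),st[i],ce[i]
E
python3 - <<'E'
from h import *
from rig import eyes
rs=[]
for n,b in(("top",(198,200,238,240)),("scene",(385,175,425,215))):
    c=eyes.camera_info(n); im=cv2.imread(f"pics/{n}0.png")
    m,st,ce=dark(im,b); k=cv2.findContours(m,0,2)[0]; r=cv2.minAreaRect(max(k,key=len))
    print(n,st,ce,r)
    rs.append(ray(c,ce,c['T'])); print(onz(c,ce,.124,c['T']))
    if n=="top":
        bx=cv2.boxPoints(r); print([onz(c,q,.13,c['T'])[:2].round(4) for q in bx])
(o,d),(p,e)=rs
s=np.linalg.lstsq(np.c_[d,-e],p-o,rcond=None)[0]
print(o+d*s[0],p+e*s[1])
E
```

```text
top [205 208  24  23 225] [216.41333333 218.92      ] ((216.18409729003906, 219.16151428222656), (8.675189018249512, 27.049043655395508), 46.97493362426758)
[0.47808024 0.20500764 0.124     ]
[array([0.4663, 0.2278]), array([0.4996, 0.1919]), array([0.4879, 0.1812]), array([0.4546, 0.217 ])]
scene [399 182  11  28 227] [404.00440529 195.96035242] ((404.0, 195.5), (27.0, 10.0), 90.0)
[0.48375574 0.19869964 0.124     ]
[0.47864856 0.20594682 0.11801643] [0.47922488 0.20638049 0.11813923]
```

```bash
cat >> h.py <<'E'
def arc(p0,y0,p1,y1,n):
    """constant planar row (mm,mm,turn) taking tool-down p0,yaw y0 to p1,y1 in n rows"""
    w=(y1-y0)/n; M=np.zeros((2,2))
    for k in range(n):
        a=y0+k*w; M+=[[np.cos(a),np.sin(a)],[np.sin(a),-np.cos(a)]]
    s=np.linalg.solve(M,np.subtract(p1,p0)); p=np.array(p0,float); tr=[]
    for k in range(n):
        a=y0+k*w; p=p+np.array([[np.cos(a),np.sin(a)],[np.sin(a),-np.cos(a)]])@s; tr.append(np.hypot(*p))
    return s*1000,-w,np.round(tr,3)
def yaw(s):
    x=R.from_rotvec(s['orientation']).as_matrix()[:,0]; return np.arctan2(x[1],x[0])
E
python3 - <<'E'
from h import *
from rig import status,eyes
s=status.observe(); y=yaw(s); print(y,R.from_rotvec(s['orientation']).as_matrix().round(3))
print(arc(s['tcp_pos'][:2],y,(.479,.205),2.32,24))
print(eyes.camera_info('wrist')['T_tool_cam'])
E
```

```text
0.26375576638871634 [[ 0.965  0.261 -0.   ]
 [ 0.261 -0.965  0.002]
 [ 0.    -0.002 -1.   ]]
(array([45.40654724,  0.83972849]), np.float64(-0.08567684306713681), array([0.677, 0.678, 0.679, 0.679, 0.678, 0.676, 0.673, 0.67 , 0.665,
       0.66 , 0.654, 0.647, 0.64 , 0.632, 0.623, 0.614, 0.604, 0.593,
       0.582, 0.57 , 0.558, 0.546, 0.534, 0.521]))
[[-3.51471467e-06  9.50866068e-01  3.09602521e-01  7.97987954e-02]
 [ 9.99999723e-01  2.33932492e-04 -7.07112314e-04  4.45771581e-04]
 [-7.44795195e-04  3.09602433e-01 -9.50865805e-01 -1.41420299e-01]
 [ 0.00000000e+00  0.00000000e+00  0.00000000e+00  1.00000000e+00]]
```

Request:
send_rows --pt "38.9 0.7 0 0 0 -0.0734" --pt "38.9 0.7 0 0 0 -0.0734" --pt "38.9 0.7 0 0 0 -0.0734" --pt "38.9 0.7 0 0 0 -0.0734" --pt "38.9 0.7 0 0 0 -0.0734" --pt "38.9 0.7 0 0 0 -0.0734" --pt "38.9 0.7 0 0 0 -0.0734" --pt "38.9 0.7 0 0 0 -0.0734" --pt "38.9 0.7 0 0 0 -0.0734" --pt "38.9 0.7 0 0 0 -0.0734" --pt "38.9 0.7 0 0 0 -0.0734" --pt "38.9 0.7 0 0 0 -0.0734" --jaw 0 --newtons 80

```text
clock: 1.1
tcp_pos: [0.5369, -0.3765, 0.2305]
orientation: [-2.637, -1.706, 0.0]
force: [-0.1, 0.1, -0.2]
grip_width: 1.0
grip_force: 0.0
```

Request:
send_rows --pt "38.9 0.7 0 0 0 -0.0734" --pt "38.9 0.7 0 0 0 -0.0734" --pt "38.9 0.7 0 0 0 -0.0734" --pt "38.9 0.7 0 0 0 -0.0734" --pt "38.9 0.7 0 0 0 -0.0734" --pt "38.9 0.7 0 0 0 -0.0734" --pt "38.9 0.7 0 0 0 -0.0734" --pt "38.9 0.7 0 0 0 -0.0734" --pt "38.9 0.7 0 0 0 -0.0734" --pt "38.9 0.7 0 0 0 -0.0734" --pt "38.9 0.7 0 0 0 -0.0734" --pt "38.9 0.7 0 0 0 -0.0734"

```text
clock: 2.1
tcp_pos: [0.5535, 0.0753, 0.2308]
orientation: [-1.658, -2.667, 0.0]
force: [0.8, -0.2, -0.4]
grip_width: 1.001
grip_force: 0.0
```

Request:
send_rows --pt "38.9 0.7 0 0 0 -0.0734" --pt "38.9 0.7 0 0 0 -0.0734" --pt "38.9 0.7 0 0 0 -0.0734" --pt "38.9 0.7 0 0 0 -0.0734" --pt "0 0 0 0 0 0" --pt "0 0 0 0 0 0" --pt "0 0 0 0 0 0"

```text
clock: 2.68
tcp_pos: [0.4738, 0.2057, 0.2312]
orientation: [1.256, 2.879, -0.001]
force: [0.6, -0.1, 0.3]
grip_width: 1.0
grip_force: 0.0
```

```bash
python3 - <<'E'
from h import *
from rig import status,eyes
s=status.observe(); print(s['clock'],s['tcp_pos'],yaw(s),s['joints'],s['force'],s['moment'])
cv2.imwrite("pics/w0.png",eyes.get_image("wrist")[:,:,::-1])
E
```

```text
2.6833 [0.47376287 0.20569989 0.2311509 ] 2.3189757403297078 [ 2.13259531e-01 -6.67541292e-02  1.96168594e+00 -5.51510455e-04
  1.24670424e+00 -5.34744179e-01] [ 0.56516984 -0.07977728  0.27399502] [-0.00739846 -0.00324174  0.05646943]
```

View pics/w0.png

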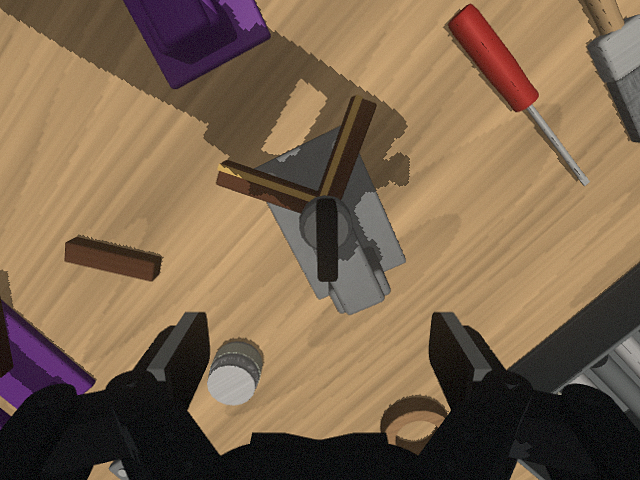

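The wrist view shows the black bar upright at about columns 317–338, rows 198–281, almost in line with the tool's x axis, over the collar and both mouldings.

```bash
python3 - <<'E'
from h import *
from rig import eyes,status
c=eyes.camera_info('wrist'); s=status.observe(); im=cv2.imread("pics/w0.png")
P=np.eye(4);P[:3,:3]=R.from_rotvec(s['orientation']).as_matrix();P[:3,3]=s['tcp_pos']
T=P@c['T_tool_cam']
m,st,ce=dark(im,(305,185,350,295),40); print(st,ce)
rows=np.arange(st[1],st[1]+st[3]); 
for r in rows[::12]: x=np.where(m[r])[0]; print(r,x.min(),x.max())
r=cv2.minAreaRect(max(cv2.findContours(m,0,2)[0],key=len)); print(r)
for z in(.124,.141):
    q=[(onz(c,b,z,T)) for b in cv2.boxPoints(r)]; q=np.array(q)
    tl=(q-P[:3,3])@P[:3,:3]; print(z,(tl*1000).round(1),q.mean(0),(tl.mean(0)*1000).round(1))
E
```

```text
[ 316  198   22   84 1566] [326.80523627 237.8697318 ]
198 320 331
210 316 336
222 317 336
234 317 336
246 317 337
258 318 337
270 318 337
((326.5, 239.5), (83.0, 21.0), 90.0)
0.124 [[ 27.   -1.8 107.2]
 [ 27.   12.  107.2]
 [-32.4  12.9 107.2]
 [-32.4  -1.9 107.2]] [0.47997403 0.20676738 0.124     ] [ -2.7   5.3 107.2]
0.141 [[ 30.5  -1.7  90.2]
 [ 30.5  11.2  90.2]
 [-24.8  12.   90.2]
 [-24.8  -1.8  90.2]] [0.47592612 0.21062576 0.141     ] [ 2.8  4.9 90.2]
```

Request:
send_rows --pt "1 5 10 0 0 -0.02" --pt "0 0 25 0 0 0" --pt "0 0 25 0 0 0" --pt "0 0 25 0 0 0" --pt "0 0 20 0 0 0" --pt "0 0 14 0 0 0" --pt "0 0 5 0 0 0" --pt "0 0 0 0 0 0" --pt "0 0 0 0 0 0"

```text
clock: 3.48
tcp_pos: [0.4774, 0.2095, 0.1073]
orientation: [1.229, 2.891, -0.0]
force: [-0.3, -0.3, 0.5]
grip_width: 1.0
grip_force: 0.0
```

```bash
python3 - <<'E'
from h import *
from rig import status,eyes
s=status.observe(); print(s['clock'],s['tcp_pos'],yaw(s),s['force'],s['moment'])
cv2.imwrite("pics/w1.png",eyes.get_image("wrist")[:,:,::-1])
E
```

```text
3.4833 [0.47738666 0.20952643 0.10733933] 2.3379228347284937 [-0.3368138  -0.2662681   0.48213975] [-0.01670224 -0.00738622  0.03455577]
```

View pics/w1.png

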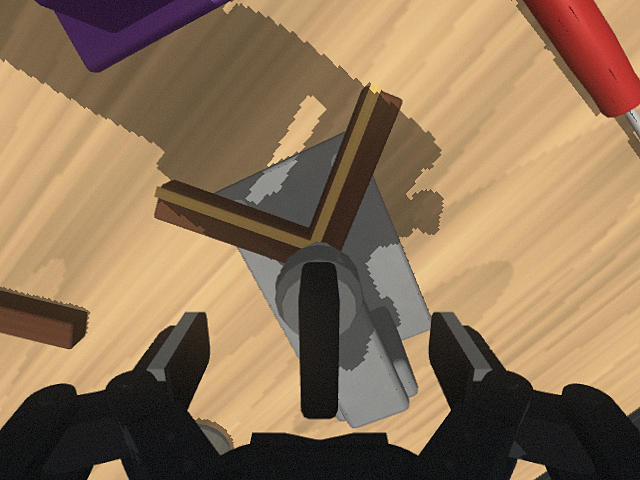

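The bar sits midway between the open fingers (column 319, rows 263–418). I'll check its centre along x numerically while closing the gripper.

```bash
python3 - <<'E'
from h import *
from rig import eyes,status
c=eyes.camera_info('wrist'); s=status.observe()
P=np.eye(4);P[:3,:3]=R.from_rotvec(s['orientation']).as_matrix();P[:3,3]=s['tcp_pos']
T=P@c['T_tool_cam']
for uv,z in(((319,418),.141),((319,263),.141),((319,263),.107),((320,405),.141),((320,280),.141)): print(uv,z,((onz(c,uv,z,T)-P[:3,3])@P[:3,:3]*1000).round(1))
E
```

```text
(319, 418) 0.141 [-22.5   0.2 -32.8]
(319, 263) 0.141 [ 36.2   0.2 -32.9]
(319, 263) 0.107 [22.8  0.2  1.1]
(320, 405) 0.141 [-16.8   0.5 -32.8]
(320, 280) 0.141 [ 30.6   0.5 -32.9]
```

Request:
send_rows --pt "0 0 0 0 0 0" --pt "0 0 0 0 0 0" --pt "0 0 0 0 0 0" --pt "0 0 0 0 0 0" --pt "0 0 0 0 0 0" --pt "0 0 0 0 0 0" --pt "0 0 0 0 0 0" --pt "0 0 0 0 0 0" --pt "0 0 0 0 0 0" --pt "0 0 0 0 0 0" --jaw 255 --newtons 60

```text
clock: 4.37
tcp_pos: [0.4768, 0.2102, 0.1077]
orientation: [1.227, 2.892, 0.0]
force: [-0.9, -0.5, 3.4]
grip_width: 0.148
grip_force: 60.1
```

```bash
python3 -c "
from h import *
from rig import status
s=status.observe(); print(s['clock'],s['tcp_pos'],yaw(s),s['joints'][5],s['force'],s['moment'],s['grip_width'],s['grip_force'])"
```

```text
4.3667 [0.47682627 0.21016349 0.10768334] 2.33910243373904 -0.5481502873742107 [-0.8553718  -0.45261923  3.40184084] [-0.00282591  0.14382824  0.06613574] 0.14828208274900273 60.09806513786316
```

Request:
send_rows --pt "0 0 0 0 0 0.04" --pt "0 0 0 0 0 0.04" --pt "0 0 0 0 0 0.04" --pt "0 0 0 0 0 0.04"

```text
clock: 4.7
tcp_pos: [0.4772, 0.2104, 0.1077]
orientation: [1.457, 2.782, 0.003]
force: [0.7, 1.4, 1.9]
grip_width: 0.154
grip_force: 60.1
```

```bash
cat > r.py <<'E'
from h import *
from rig import status
s=status.observe(); print(s['clock'],s['tcp_pos'].round(4),'turned',round(2.3391-yaw(s),4),s['force'].round(2),s['moment'].round(3),'tau6',round(s['joint_efforts'][5],3),s['grip_force'])
E
python3 r.py
```

```text
4.7 [0.4772 0.2104 0.1077] turned 0.1622 [0.7  1.45 1.94] [ 0.24  -0.028  0.055] tau6 -0.215 60.1360559463501
```

Request:
send_rows --pt "0 0 0 0 0 0.04" --pt "0 0 0 0 0 0.04"

```text
clock: 4.87
tcp_pos: [0.4774, 0.2106, 0.1077]
orientation: [1.567, 2.722, 0.004]
force: [1.0, 1.4, 0.8]
grip_width: 0.152
grip_force: 60.1
```

```bash
python3 r.py
```

```text
4.8667 [0.4774 0.2106 0.1077] turned 0.2423 [1.01 1.41 0.77] [ 0.37  -0.111  0.002] tau6 -0.213 60.058754682540894
```

Request:
send_rows --pt "0 0 0 0 0 0.03" --pt "0 0 0 0 0 0.03"

```text
clock: 5.03
tcp_pos: [0.4776, 0.2107, 0.1077]
orientation: [1.647, 2.674, 0.004]
force: [1.3, 3.2, 0.4]
grip_width: 0.152
grip_force: 60.0
```

```bash
python3 r.py
```

```text
5.0333 [0.4776 0.2107 0.1077] turned 0.3019 [1.25 3.19 0.44] [ 0.349 -0.273  0.027] tau6 -0.145 60.00109076499939
```

Request:
send_rows --pt "0 0 0 0 0 0.03" --pt "0 0 0 0 0 0.03"

```text
clock: 5.2
tcp_pos: [0.4777, 0.2108, 0.1077]
orientation: [1.727, 2.623, 0.005]
force: [1.4, 2.2, 0.1]
grip_width: 0.156
grip_force: 59.9
```

```bash
python3 r.py
```

```text
5.2 [0.4777 0.2108 0.1077] turned 0.3619 [1.4  2.24 0.06] [ 0.391 -0.284  0.034] tau6 -0.147 59.936880469322205
```

Request:
send_rows --pt "0 0 0 0 0 0.03" --pt "0 0 0 0 0 0.03"

```text
clock: 5.37
tcp_pos: [0.4779, 0.2108, 0.1077]
orientation: [1.802, 2.571, 0.006]
force: [2.8, 2.1, -0.8]
grip_width: 0.153
grip_force: 59.9
```

```bash
python3 r.py
```

```text
5.3667 [0.4779 0.2108 0.1077] turned 0.4205 [ 2.81  2.07 -0.85] [ 0.459 -0.37   0.341] tau6 0.139 59.929895997047424
```

Request:
send_rows --pt "0 0 0 0 0 0.03" --pt "0 0 0 0 0 0.03"

```text
clock: 5.53
tcp_pos: [0.478, 0.2109, 0.1077]
orientation: [1.878, 2.515, 0.006]
force: [2.1, 2.3, 0.2]
grip_width: 0.152
grip_force: 59.9
```

```bash
python3 r.py
```

```text
5.5333 [0.478  0.2109 0.1077] turned 0.4804 [2.05 2.31 0.25] [ 0.557 -0.48   0.32 ] tau6 0.138 59.86475229263306
```

The moment jumped to 0.34 N m between 0.36 and 0.42 rad, so the resistance rises at about 0.39–0.40. I'll turn on to about 0.93.

Request:
send_rows --pt "0 0 0 0 0 0.04" --pt "0 0 0 0 0 0.04" --pt "0 0 0 0 0 0.04" --pt "0 0 0 0 0 0.04" --pt "0 0 0 0 0 0.04" --pt "0 0 0 0 0 0.04" --pt "0 0 0 0 0 0.04" --pt "0 0 0 0 0 0.04" --pt "0 0 0 0 0 0.04" --pt "0 0 0 0 0 0.04" --pt "0 0 0 0 0 0.04"

```text
clock: 6.45
tcp_pos: [0.4794, 0.2109, 0.1078]
orientation: [2.381, 2.044, 0.012]
force: [6.7, 2.4, -3.5]
grip_width: 0.149
grip_force: 59.4
```

```bash
python3 r.py
```

```text
6.45 [0.4794 0.2109 0.1078] turned 0.9207 [ 6.66  2.4  -3.46] [ 0.55  -1.068  0.417] tau6 0.121 59.42799746990204
```

Request:
send_rows --pt "0 0 0 0 0 0.01" --pt "0 0 0 0 0 0" --pt "0 0 0 0 0 0" --pt "0 0 0 0 0 0"

```text
clock: 6.78
tcp_pos: [0.4794, 0.2109, 0.1078]
orientation: [2.39, 2.033, 0.012]
force: [6.3, 4.1, -3.5]
grip_width: 0.155
grip_force: 59.4
```

```bash
python3 - <<'E'
exec(open('r.py').read())
from rig import eyes
cv2.imwrite("pics/w2.png",eyes.get_image("wrist")[:,:,::-1])
E
```

```text
6.7833 [0.4794 0.2109 0.1078] turned 0.9293 [ 6.28  4.06 -3.54] [ 0.639 -1.089  0.314] tau6 0.281 59.388272166252136
```

View pics/w2.png

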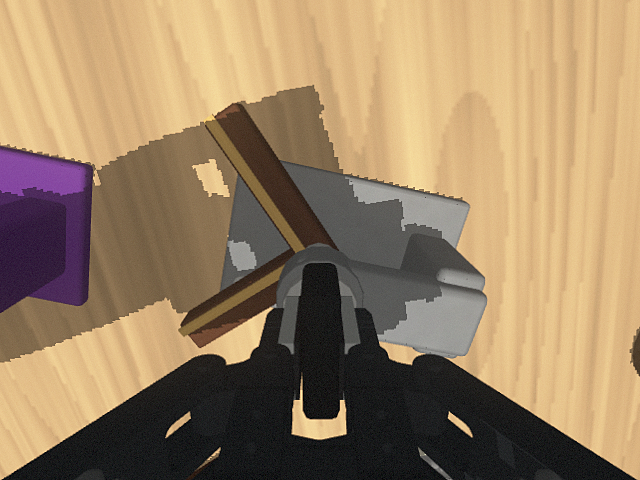

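The bar is straight in the pads (column 320) and did not slip. Releasing, then rising.

Request:
send_rows --pt "0 0 0 0 0 0" --pt "0 0 0 0 0 0" --pt "0 0 0 0 0 0" --pt "0 0 0 0 0 0" --pt "0 0 0 0 0 0" --pt "0 0 0 0 0 0" --pt "0 0 0 0 0 0" --pt "0 0 0 0 0 0" --pt "0 0 0 0 0 0" --jaw 0

```text
clock: 7.58
tcp_pos: [0.4767, 0.21, 0.1074]
orientation: [-2.394, -2.035, -0.0]
force: [-0.2, 0.1, 0.3]
grip_width: 0.999
grip_force: 0.0
```

Request:
send_rows --pt "0 0 -15 0 0 0" --pt "0 0 -30 0 0 0" --pt "0 0 -30 0 0 0" --pt "0 0 -30 0 0 0" --pt "0 0 -19 0 0 0" --pt "0 0 0 0 0 0" --pt "0 0 0 0 0 0"

```text
clock: 8.17
tcp_pos: [0.4773, 0.2102, 0.2327]
orientation: [2.393, 2.034, 0.004]
force: [-0.3, -0.1, -0.8]
grip_width: 0.996
grip_force: 0.0
```

```bash
python3 - <<'E'
exec(open('r.py').read())
from rig import eyes
cv2.imwrite("pics/w3.png",eyes.get_image("wrist")[:,:,::-1])
E
```

```text
8.1667 [0.4773 0.2102 0.2327] turned 0.9301 [-0.29 -0.12 -0.84] [0.033 0.058 0.   ] tau6 0.0 0.0
```

View pics/w3.png

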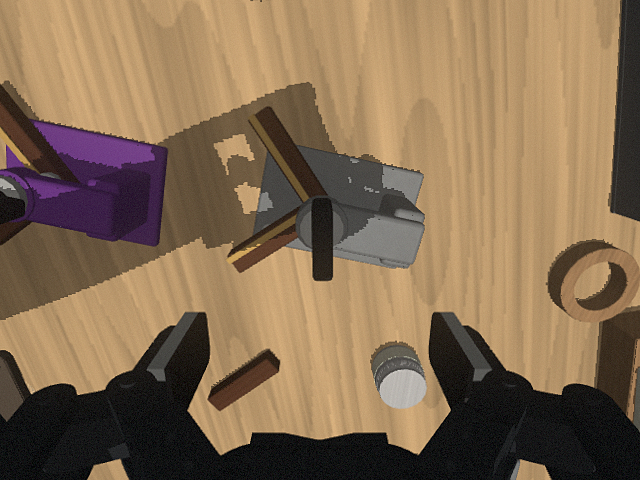

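After release the bar is still in line with the tool (columns 312–333, rows 198–281). The knob has not backed off and the gripper is clear of it.

```bash
python3 -c "
from rig import manip
print(manip.sign_off())"
```

```text
the job is handed in; nothing more can be done
None
```

I turned the right clamp's knob about 0.53 rad (30°) past the point where the resistance rose and let go. It showed no sign of backing off, I left the empty clamp alone, and the job is handed in, with no verdict returned.

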